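# Fetch the immersion oil from the guarded bay

## Robot

A 6-joint arm with a two-finger parallel gripper is mounted at the origin on a cart in front of the work surface, level with it; the furniture and walls round the work are solid. World frame = base frame: x ahead of the robot, y to its left, z up, the work surface at z = 0. Lengths are in mm, angles in degrees, forces in N, time in s.
With the tool pointing down it reaches from about 350 to 850 mm from the base axis. Payload 8.1 kg.
Tool frame: the origin (TCP) lies between the finger pads, 19 mm behind the fingertips; this is the grasp point; z points along the fingers, y is the line along which they close (so a half turn about z gives the same grasp; the last joint's range is limited). The gripper opens to 85 mm and grips with 20 to 120 N. Pads are 22 mm wide; open, the fingers measure 114 mm over their backs; the gripper's body (76 mm by 85 mm) begins 54 mm behind the grasp point. The pads swing forward as they close: fully open they stand 13 mm farther back than shut.
Start: joints at [66.612, 7.471, 85.268, -0, 87.261, -4.893], TCP at [190.312, 569.023, 249.992] pointing down, gripper open.
Joint ranges: [-169.43, 169.43], [-51.17, 129.36], [1.28, 143.12], [-76.62, 256.62], [0, 156.53], [-152.29, 152.29]. Speed limits (degrees/s): [136.94, 136.94, 159.86, 180, 180, 180].

## Interface

Orientations are given as [roll, pitch, yaw] about the fixed x, y, z axes, in that order (R = Rz(yaw) Ry(pitch) Rx(roll)).
In Python, from bench import sense, viewer, order gives the robot as it stands.
- The arm moves only by the tool carry_out, never from a script. Its argument "increments" is one flat list of numbers, 7 for each row, row after row: the shift along the tool's x, y, z as a fraction of full scale, then the turn, a rotation vector about the tool's x, y, z as a fraction of full scale, then the opening, from -1 (shut) to 1 (fully open). A call has exactly 10 rows; each row is the pose to reach, as a shift and turn from the pose commanded when the call began, along the tool's axes at that moment, turning the shorter way round; what a row does not reach only later rows make up. Full scale, the value 1, is 400 mm for a shift and 2 pi rad for a turn. A row lasts 1/8 s, in which the tool goes at most 62.5 mm and 10.7 degrees, less where a joint would pass 70% of its speed; a pose out of reach is approached as far as the arm can. A call with a number of a shift or a turn outside -1 to 1 is refused whole. A call with a gripper value outside its range is refused whole. The fingers move at their own pace and stop on an object; "force" is the grip in N (left out, the last holds). Time passes only in rows, so rows that repeat a pose let the fingers close, or fill a call up. It gives the time, the measured TCP pose, the force, the opening and the grip force at its end, in the units of the state.
- sense(): the state, without advancing time (a new reading comes with each control period).
- viewer.snapshot(name): name is "scene" or "top" or "wrist"; returns the picture (384x512x3 uint8, red, green, blue); there is no depth.
- viewer.get_calibration(name): a dict with "fx", "fy", "cx", "cy" (pixels), "R" (3x3) and "t" (3): a world point X has camera coordinates R X + t. Camera axes: x right, y down, z forward; pixel columns grow to the right and rows downward; lengths in mm; the calibration is good to about 2 mm. A picture is of the moment at which its call begins: read the wrist's pose just before it. get_calibration takes no time and is no camera call; for the wrist camera it gives the pose at the moment of the call.
- order.hand_in(): hands the job in; it is judged then, once.
The state is a dict: "time": time; "joint_pos": joint angles; "qd": joint speeds; "joint_efforts": joint torques, N m; "tool_pos": TCP position; "tcp_rot": TCP orientation; "ft_force": force on the tool from outside, world axes, zero at the start; "wrist_torque": the same for the moment, N m; "finger_gap": finger opening in mm; "grip_force": force on a finger pad.
Only numpy, scipy, OpenCV 4.12 (cv2) and the standard library are available. Lean on these libraries where they do the work, as an engineer would, in place of code of your own. Each camera call takes 0.05 s, during which the arm holds its last target. There are 200 camera calls.

## Task

The microscope is to be used next: take the small brown oil bottle with the black cap out of the white bay and stand it upright on the green drip coaster. First raise the bay's clear guard flap by its red tab until the yellow prop stay drops into its notch, and let the flap down onto the stay so that it stays up by itself; leave it propped open, and leave the black loupe in its place in the bay.

Things in the scene. Friction and masses are not known exactly. Their poses are not given: they have to be found in the camera images.
- bay: White housing fixed to the table, 242 mm wide (y), 235 mm deep; origin on the table, x from its front to its back (yaw within 0.15 rad of world x). Floor 6 mm thick, cheeks 74 mm high and 16 mm thick, 210 mm apart, back wall, sill 24 mm high in front. The left (+y) cheek's top is the rail of the yellow stay, with a 7 mm deep notch 36 to 82 mm in front of the hinge
- bay_hinge (a point): Middle of the guard flap's hinge axis, at the back of the bay, 80 mm above the table; fixed, does not move with the flap. Axes as the bay's: x level from front to back, y along the hinge, z up. The bay reaches from 220 mm in front of this point to 15 mm behind it
- flap (a joint): Angle of the clear, blue-framed flap (210 mm wide, 200 mm hinge to edge, 0.22 kg), rad: 0 closed and level, stop 1.535. It turns freely and falls shut if let go unpropped. A yellow stay (115 mm) on its left edge trails along the rail by itself and drops into the notch once the flap passes 1.40 (raise to 1.45-1.50); let down again, the flap rests on it at about 1.31
- flap_tab (a point): Grip point on the red pull tab at the middle of the flap's front edge, 228 mm from the hinge axis; moves and turns with the flap (y along the hinge). Tab 22 mm wide (y), 9 mm thick, 46 mm long in the flap's plane; closed, it juts level toward the robot 80 mm above the table. Pinched across its width with the tool pointing down, it turns between the pads as the flap rises
- oil_bottle: Small brown bottle with a black cap and a white and blue label, 26 mm in diameter, 62 mm tall (body up to 53 mm, cap 15 mm in diameter), about 0.05 kg; origin at the centre of its underside, z up. It stands on the bay's floor, about 150 mm in front of the hinge axis and 43 mm left or right of the middle
- loupe: Black round loupe, 34 mm in diameter, 31 mm tall; origin at the centre of its underside. It stands under the flap on the other side of the middle, about 86 mm from the bottle
- coaster: Round drip coaster with a green top and a steel rim, 116 mm in diameter (the green top 104 mm), 6 mm high, fixed to the table right of the bay; origin at the centre of its underside, so its top is 6 mm above this point
There are look-alikes about, which are no part of the job. What is shaped like the coaster but blue is not meant.

How it is judged:
By the outcome, as a careful person would: the job done as asked, in the order asked, and still so for the second after the job is handed in, with the robot touching nothing.
It also fails if it takes over 58 s, if anything falls off the work surface, if the arm or the gripper's body presses on something with over 40 N, if the wrist force passes 120 N, or if a joint passes its speed limit or range.

## Working session

There is one attempt and no reset: what is moved stays moved. The work goes in short steps, Python scripts to look and compute and a tool call to move; the robot and the scene stay as the last step left them, time stands still between calls to the robot, and variables do not carry over. Pictures are saved under pics/ and viewed, at most 10 in all, crops included, and the job is handed in when it is done.

Besides the shell and the picture viewer there is one more tool, called as name(argument=value, ...) on one line, values as JSON. carry_out: Moves the arm, as the interface text tells. Its arguments: {"type":"object","properties":{"increments":{"type":"array"},"force":{"type":"number"}},"required":["increments"]}

```bash
mkdir -p pics; ls; python3 - <<'E'
from bench import sense, viewer
import cv2,numpy as np
s=sense();print(s)
for n in("scene","top"):
    im=viewer.snapshot(n);cv2.imwrite(f"pics/{n}0.png",im[:,:,::-1]);c=viewer.get_calibration(n);print(n,c)
E
```

```text
pics
{'time': 0.0, 'joint_pos': array([ 6.66108756e+01,  7.51488511e+00,  8.53292488e+01,  1.71226456e-03,
        8.72598471e+01, -4.89549941e+00]), 'qd': array([-0.07529262,  0.0601635 , -0.01429107, -0.04158279, -0.09806488,
        0.01483084]), 'joint_efforts': array([-3.40571067e-03, -5.69388664e+01, -5.00551486e+01, -2.15163645e-04,
        1.43230267e-02, -1.87386013e-05]), 'tool_pos': array([190.11237164, 568.55448969, 248.94699828]), 'tcp_rot': array([-1.79896544e+02, -1.05775090e-02,  1.61506282e+02]), 'ft_force': array([-0.58863419,  0.10457948,  0.07365759]), 'wrist_torque': array([-0.01356932, -0.01115319, -0.01238687]), 'grip_force': 0.0, 'finger_gap': 85.14935079333021}
scene {'fx': 457.88794427957237, 'fy': 457.88794427957237, 'cx': 253.17933849649708, 'cy': 192.01784925645842, 'R': array([[ 0.49763787, -0.86734768,  0.00803444],
       [-0.47826747, -0.28210834, -0.83167007],
       [ 0.72361369,  0.41002792, -0.55521198]]), 't': array([-324.31295144,  294.33552417,  680.22043078])}
top {'fx': 371.09817806969056, 'fy': 371.09817806969056, 'cx': 252.31587990245131, 'cy': 194.64296389609703, 'R': array([[ 0.00173842, -0.99911518,  0.04202193],
       [-0.98626186, -0.00865424, -0.16496257],
       [ 0.16518028, -0.04115785, -0.98540424]]), 't': array([-78.62089042, 538.08676915, 902.52975228])}
```

View pics/scene0.png

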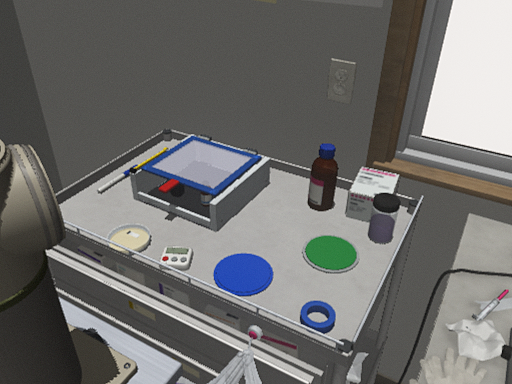

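View pics/top0.png

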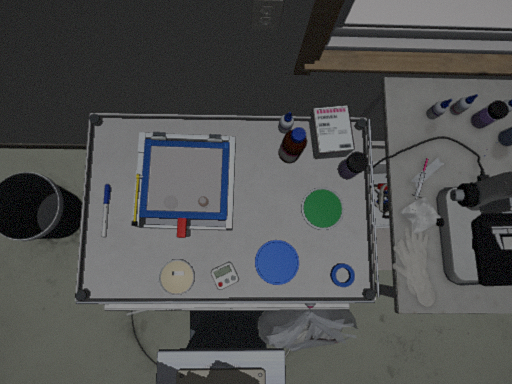

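The scene view shows the bay with the blue-framed flap at (205,165) and the red tab at (170,185). In the top view the tab is at (182,228), and two objects sit under the flap at (203,201) and (170,203). There are two discs: green at (322,209) and blue at (277,262). The green one is the coaster. Next I'll enlarge the bay.

```bash
python3 - <<'E'
import cv2,numpy as np
t=cv2.imread("pics/top0.png");s=cv2.imread("pics/scene0.png")
a=cv2.resize(t[125:245,120:250],(520,480),interpolation=cv2.INTER_CUBIC)
b=cv2.resize(s[130:230,120:275],None,fx=3.4,fy=3.4,interpolation=cv2.INTER_CUBIC)
a=cv2.resize(a,(400,369));b=cv2.resize(s[160:230,125:225],(400,280),interpolation=cv2.INTER_CUBIC)
o=np.zeros((369,800,3),np.uint8);o[:,:400]=a;o[:280,400:]=b
cv2.imwrite("pics/crop1.png",np.clip(o*1.6,0,255).astype(np.uint8))
E
```

```text
(no output)
```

View pics/crop1.png

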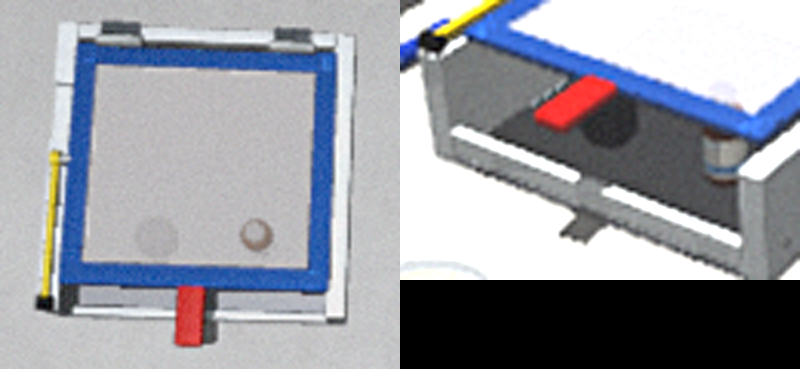

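The crop confirms the bottle (white and blue label) on the right at scene (181+125, …), about top (203,201). The dark round loupe is on the left at top (171,203), and the tab is in the middle. Now I'll measure.

```bash
cat > h.py <<'E'
import cv2,numpy as np
from bench import sense,viewer
def ray(c,u,v,z):
    d=c["R"].T@np.array([(u-c["cx"])/c["fx"],(v-c["cy"])/c["fy"],1]);o=-c["R"].T@c["t"]
    return o+d*(z-o[2])/d[2]
def proj(c,X):
    p=c["R"]@np.asarray(X,float)+c["t"];return np.array([c["fx"]*p[0]/p[2]+c["cx"],c["fy"]*p[1]/p[2]+c["cy"]])
def blob(im,lo,hi,near=None):
    m=cv2.inRange(cv2.cvtColor(im,cv2.COLOR_BGR2HSV),lo,hi)
    n,l,st,ce=cv2.connectedComponentsWithStats(m)
    i=[k for k in range(1,n) if st[k,4]>25]
    k=min(i,key=lambda k:np.hypot(*(ce[k]-near))) if near is not None else max(i,key=lambda k:st[k,4])
    return (l==k).astype(np.uint8),ce[k]
E
python3 - <<'E'
from h import *
for n,rn,gn,bn in(("top",(182,228),(322,209),(185,180)),("scene",(170,185),(330,252),(200,165))):
    im=cv2.imread(f"pics/{n}0.png");c=viewer.get_calibration(n)
    m,p=blob(im,(0,150,80),(6,255,255),np.array(rn));print(n,"red",p,ray(c,*p,84.5).round(1))
    m,p=blob(im,(45,120,40),(80,255,255),np.array(gn));
    e=cv2.fitEllipse(max(cv2.findContours(m,0,1)[0],key=len));print("green",p,ray(c,*p,6).round(1),e)
    m,p=blob(im,(100,150,60),(125,255,255),np.array(bn))
    ct=max(cv2.findContours(m,0,1)[0],key=len);q=cv2.approxPolyDP(cv2.convexHull(ct),6,True)[:,0]
    for z in (84,):
        for a in q:print("blue",a,ray(c,*a,z).round(1))
c=viewer.get_calibration("top")
print("bottle cap",ray(c,203.5,201,68).round(1),"loupe",ray(c,170.7,202.5,37).round(1))
E
```

```text
top red [181.15942029 227.61594203] [450.4  96.4  84.5]
green [322.18812785 208.08767123] [ 510.5 -264.5    6. ] ((322.18157958984375, 208.0753936767578), (35.641319274902344, 37.28409194946289), 136.52517700195312)
blue [145 140] [667.5 192.9  84. ]
blue [227 142] [665.4 -10.5  84. ]
blue [225 219] [471.8  -8.2  84. ]
blue [140 216] [477.8 195.5  84. ]
scene red [167.72131148 185.25409836] [443.2  94.8  84.5]
green [330.42201835 252.33792049] [ 504.7 -265.8    6. ] ((330.42572021484375, 252.337158203125), (31.842592239379883, 49.94550323486328), 99.45052337646484)
blue [141 168] [470.3 194.3  84. ]
blue [191 136] [660.5 192.2  84. ]
blue [260 157] [655.  -16.3  84. ]
blue [215 194] [467.6 -11.9  84. ]
bottle cap [517.8  46.1  68. ] loupe [517.9 132.   37. ]
```

carry_out(increments=[-0.093,-0.0935,0.005,0,0,-0.0048,1,-0.186,-0.187,0.01,0,0,-0.0096,1,-0.279,-0.2805,0.015,0,0,-0.0144,1,-0.372,-0.374,0.02,0,0,-0.0192,0.2,-0.465,-0.4675,0.025,0,0,-0.024,0.2,-0.558,-0.561,0.03,0,0,-0.0288,0.2,-0.651,-0.6545,0.035,0,0,-0.0336,0.2,-0.744,-0.748,0.04,0,0,-0.0384,0.2,-0.837,-0.8415,0.045,0,0,-0.0432,0.2,-0.93,-0.935,0.05,0,0,-0.048,0.2], force=30)

```text
time: 1.35
tool_pos: [424.7, 94.7, 229.7]
tcp_rot: [180.0, -0.0, 178.8]
ft_force: [0.2, 0.1, -0.8]
finger_gap: 51.5
grip_force: 0.0
```

```bash
cat >> h.py <<'E'
from scipy.spatial.transform import Rotation as Ro
def rot(rpy): return Ro.from_euler("xyz",rpy,degrees=True)
def inc(p0,r0,p1,r1):   # fractions from pose 0 to pose 1
    return np.r_[rot(r0).inv().apply(np.subtract(p1,p0))/400,(rot(r0).inv()*rot(r1)).as_rotvec()/(2*np.pi)].round(4)
def after(p0,r0,f):
    f=np.array(f,float);r=rot(r0);return (p0+r.apply(f[:3]*400)).round(1),(r*Ro.from_rotvec(f[3:]*2*np.pi)).as_euler("xyz",degrees=True).round(2)
E
python3 - <<'E'
from h import *
print(after([190.312,569.023,249.992],[180,0,161.505],[-.93,-.935,.05,0,0,-.048]))
viewer.snapshot("top");viewer.snapshot("top")
s=sense();print(s["tool_pos"],s["tcp_rot"],s["time"],s["joint_pos"],s["finger_gap"])
c=viewer.get_calibration("wrist");im=viewer.snapshot("wrist");np.save("wc1.npy",c,allow_pickle=True)
cv2.imwrite("pics/w1.png",im[:,:,::-1])
print(-c["R"].T@c["t"],c["R"].T[:,2],c["fx"])
E
```

```text
(array([424.5,  96.3, 230. ]), array([180.  ,   0.  , 178.78]))
[425.58505876  92.19095478 229.4217273 ] [-1.79897412e+02 -1.64927986e-02  1.78524572e+02] 1.45 [ 5.55019127e+00 -1.83725642e+01  1.11621522e+02 -9.99580871e-02
  8.67799642e+01 -8.29687556e+01] 51.296445849858294
[346.6388747   96.61492499 354.34464778] [ 0.30544783 -0.01017959 -0.9521544 ] 298.04516307014984
```

View pics/w1.png

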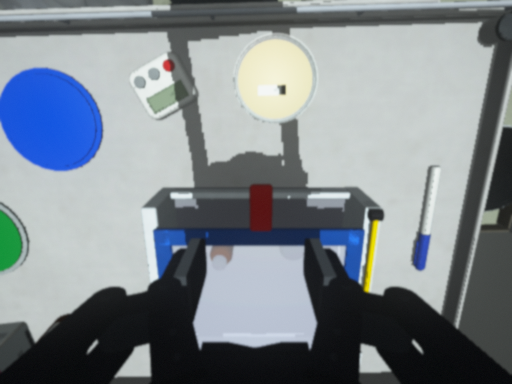

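The wrist view shows the red tab at (261,207), the bay front across row 190, the bottle cap through the flap at about (220,255), and the stay at (373,250). Next I'll compute positions from this.

```bash
python3 - <<'E'
from h import *
s=sense();print(s["tool_pos"].round(1),s["tcp_rot"].round(2),s["time"])
c=np.load("wc1.npy",allow_pickle=True).item();im=cv2.imread("pics/w1.png")
m,p=blob(im,(0,120,50),(8,255,255),np.array((261,207)))
ys,xs=np.nonzero(m);r=cv2.minAreaRect(np.c_[xs,ys].astype(np.float32));print(p,r)
for q in cv2.boxPoints(r):print(q,ray(c,*q,84.5).round(1))
print("tab",ray(c,*p,84.5).round(1))
for n,q,z in(("frameL",(157,231),84),("frameR",(362,231),84),("cheekR",(144,208),74),("cheekL",(383,208),74)):print(n,ray(c,*q,z).round(1))
for X in((444,95.6,84.5),):print(proj(c,X))
c2=viewer.get_calibration("wrist");print(-c2["R"].T@c2["t"]+c["R"].T@c["t"])
E
```

```text
[424.8  94.2 229.5] [-1.7998e+02 -6.0000e-02  1.7852e+02] 1.5
[260.6010101  204.37373737] ((260.5, 207.0), (44.0, 21.0), 90.0)
[250. 185.] [425.3  89.6  84.5]
[271. 185.] [425.8 109.4  84.5]
[271. 229.] [471.2 109.   84.5]
[250. 229.] [470.7  88.2  84.5]
tab [445.   99.2  84.5]
frameL [470.8  -4.3  84. ]
frameR [475.8 199.3  84. ]
cheekR [449.8 -17.9  74. ]
cheekL [455.7 222.   74. ]
[256.82454878 203.47695335]
[-0.71031964  1.86598868  0.08427333]
```

carry_out(increments=[-0.05,0.0015,0.05,0,0,0,0.2,-0.05,0.0015,0.13,0,0,0,0.2,-0.05,0.0015,0.21,0,0,0,0.2,-0.05,0.0015,0.29,0,0,0,0.2,-0.05,0.0015,0.345,0,0,0,0.2,-0.05,0.0015,0.375,0,0,0,0.2,-0.05,0.0015,0.375,0,0,0,0.2,-0.05,0.0015,0.375,0,0,0,-0.6,-0.05,0.0015,0.375,0,0,0,-0.6,-0.05,0.0015,0.375,0,0,0,-0.6], force=25)

```text
time: 2.75
tool_pos: [445.4, 97.1, 81.3]
tcp_rot: [179.9, 0.1, 178.8]
ft_force: [-1.1, 5.2, 6.4]
finger_gap: 21.2
grip_force: 29.3
```

```bash
python3 - <<'E'
from h import *
p0=[444.5,96.5,80];r0=[180,0,178.78]
print(after([424.5,96.3,230],r0,[-.05,.0015,.375,0,0,0]))
# arc rows
x0=672.5;
for a in np.r_[np.linspace(0,1.48,21)]:
    d=228*(1-np.cos(a));yaw=-0.021
    p=np.array(p0)+[d*np.cos(yaw),d*np.sin(yaw),228*np.sin(a)]
    print(round(a,3),inc(p0,r0,p,r0)[:3])
E
```

```text
(array([444.5,  96.5,  80. ]), array([180.  ,   0.  , 178.78]))
0.0 [0. 0. 0.]
0.074 [-0.0016  0.     -0.0421]
0.148 [-0.0062  0.     -0.0841]
0.222 [-0.014   0.     -0.1255]
0.296 [-0.0248  0.     -0.1663]
0.37 [-0.0386  0.     -0.2061]
0.444 [-0.0553  0.     -0.2448]
0.518 [-0.0748  0.     -0.2822]
0.592 [-0.097   0.     -0.3181]
0.666 [-0.1218  0.     -0.3522]
0.74 [-0.1491  0.     -0.3843]
0.814 [-1.786e-01  1.000e-04 -4.144e-01]
0.888 [-2.103e-01  1.000e-04 -4.422e-01]
0.962 [-2.440e-01  1.000e-04 -4.676e-01]
1.036 [-2.795e-01  1.000e-04 -4.904e-01]
1.11 [-3.165e-01  1.000e-04 -5.105e-01]
1.184 [-3.550e-01  1.000e-04 -5.279e-01]
1.258 [-3.946e-01  1.000e-04 -5.423e-01]
1.332 [-4.352e-01  1.000e-04 -5.538e-01]
1.406 [-4.765e-01  1.000e-04 -5.623e-01]
1.48 [-5.183e-01  2.000e-04 -5.677e-01]
```

Gripped (21.2 mm). First I'll lift through half the arc, to 0.74 rad.

carry_out(increments=[-0.0016,0,-0.042,0,0,0,-0.6,-0.006,0,-0.084,0,0,0,-0.6,-0.014,0,-0.1255,0,0,0,-0.6,-0.025,0,-0.166,0,0,0,-0.6,-0.0385,0,-0.206,0,0,0,-0.6,-0.055,0,-0.245,0,0,0,-0.6,-0.075,0,-0.282,0,0,0,-0.6,-0.097,0,-0.318,0,0,0,-0.6,-0.122,0,-0.352,0,0,0,-0.6,-0.149,0,-0.384,0,0,0,-0.6], force=25)

```text
time: 4.0
tool_pos: [503.9, 95.7, 233.6]
tcp_rot: [180.0, -0.1, 178.8]
ft_force: [1.8, 5.5, -4.1]
finger_gap: 21.7
grip_force: 29.9
```

carry_out(increments=[-0.0295,0,-0.03,0,0,0,-0.6,-0.061,0,-0.058,0,0,0,-0.6,-0.095,0,-0.0835,0,0,0,-0.6,-0.1305,0,-0.1065,0,0,0,-0.6,-0.1675,0,-0.1265,0,0,0,-0.6,-0.206,0,-0.144,0,0,0,-0.6,-0.2455,0,-0.158,0,0,0,-0.6,-0.286,0,-0.17,0,0,0,-0.6,-0.3275,0,-0.178,0,0,0,-0.6,-0.369,0,-0.1835,0,0,0,-0.6], force=25)

```text
time: 5.25
tool_pos: [651.6, 92.1, 306.8]
tcp_rot: [-180.0, -0.1, 178.8]
ft_force: [-1.9, 2.2, -1.3]
finger_gap: 21.5
grip_force: 37.0
```

```bash
python3 - <<'E'
from h import *
for i in range(3): viewer.snapshot("top")
s=sense();print(s["tool_pos"].round(1),s["ft_force"].round(1),s["finger_gap"],s["time"])
im=viewer.snapshot("scene")[:,:,::-1];cv2.imwrite("pics/s2.png",im)
cv2.imwrite("pics/s2c.png",cv2.resize(im[60:240,90:310],None,fx=3.4,fy=3.3,interpolation=cv2.INTER_CUBIC))
E
```

```text
[651.7  92.1 306.8] [-1.   2.  -0.5] 21.38699317690754 5.4
```

View pics/s2c.png

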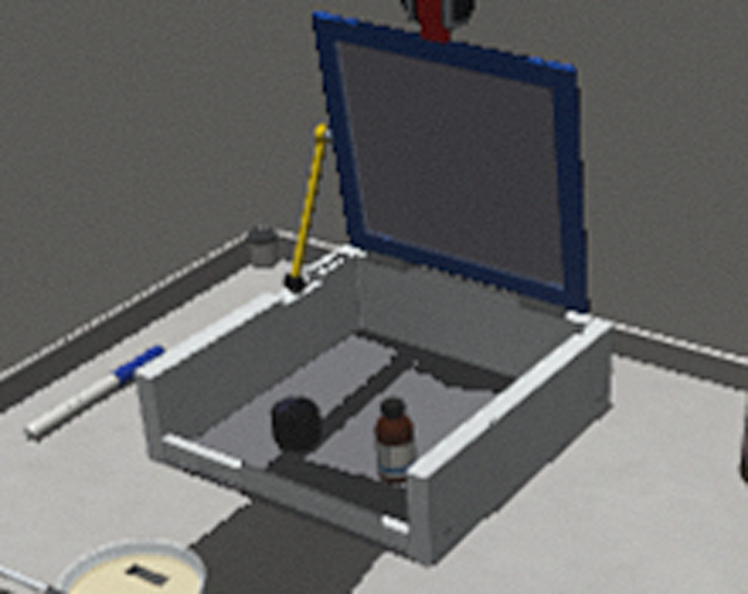

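The bottle (crop 395,440) and loupe (297,425) are visible. The stay foot is in the notch at (292,285). Now I'll let the flap down onto the stay and then release.

carry_out(increments=[0.015,0,0.0015,0,0,0,-0.6,0.032,0,0.004,0,0,0,-0.6,0.05,0,0.0075,0,0,0,-0.6,0.066,0,0.0105,0,0,0,-0.6,0.08,0,0.0135,0,0,0,-0.6,0.09,0,0.016,0,0,0,-0.6,0.096,0,0.017,0,0,0,-0.6,0.096,0,0.017,0,0,0,-0.6,0.096,0,0.017,0,0,0,0.2,0.096,0,0.017,0,0,0,0.2], force=25)

```text
time: 6.7
tool_pos: [612.8, 92.6, 300.2]
tcp_rot: [-180.0, -0.1, 178.8]
ft_force: [-0.0, 0.6, -0.2]
finger_gap: 51.2
grip_force: 0.0
```

carry_out(increments=[0,0,-0.06,0,0,0,0.2,0,0,-0.15,0,0,0,0.2,0.04,0,-0.16,0,0,0,0.2,0.12,-0.02,-0.15,0,0,0,0.2,0.21,-0.05,-0.08,0,0,0,0.2,0.29,-0.09,0.03,0,0,0,0.2,0.325,-0.112,0.14,0,0,0,0.2,0.33,-0.1145,0.2,0,0,0,0.2,0.33,-0.1145,0.2,0,0,0,0.2,0.33,-0.1145,0.2,0,0,0,0.2])

```text
time: 7.95
tool_pos: [481.0, 49.9, 221.7]
tcp_rot: [-180.0, 0.1, 178.8]
ft_force: [1.9, 0.4, 0.2]
finger_gap: 51.2
grip_force: 0.0
```

```bash
python3 - <<'E'
from h import *
print(after([613.3,92.9,300.2],[180,0,178.78],[.33,-.1145,.2,0,0,0]))
s2=viewer.snapshot("scene")[:,:,::-1]
s=sense();print(s["tool_pos"].round(1),s["time"])
c=viewer.get_calibration("wrist");im=viewer.snapshot("wrist")[:,:,::-1];np.save("wc2.npy",c,allow_pickle=True);cv2.imwrite("pics/w2.png",im);cv2.imwrite("pics/s3.png",s2)
o=np.zeros((384,800,3),np.uint8);o[:,:512]=im;o[:240,512:]=cv2.resize(s2[60:240,90:306],(288,240));cv2.imwrite("pics/c3.png",o)
E
```

```text
(array([480.4,  49.9, 220.2]), array([180.  ,   0.  , 178.78]))
[481.3  50.  222.1] 8.0
```

View pics/c3.png

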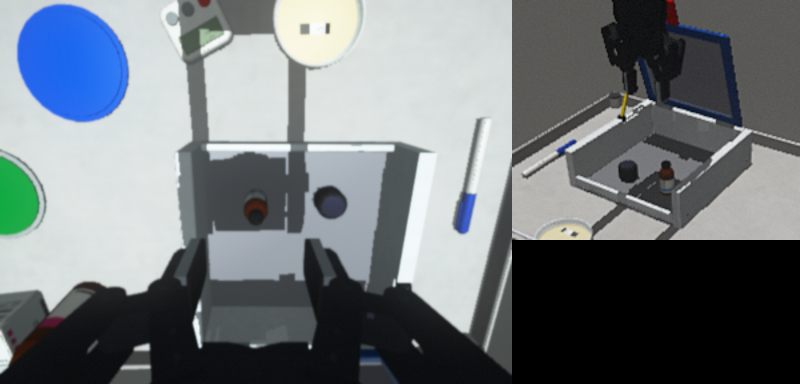

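The flap stays propped (inset). In the wrist view the bottle's cap is at (257,216) and its label is at (256,196), with the loupe at (330,202). Next I'll measure the bottle and coaster.

```bash
python3 - <<'E'
from h import *
c=np.load("wc2.npy",allow_pickle=True).item();im=cv2.imread("pics/w2.png")
h=cv2.cvtColor(im,cv2.COLOR_BGR2HSV)
m=cv2.inRange(h,(0,110,30),(15,255,255));m[:,:235]=0;m[:,280:]=0;m[:170]=0;m[235:]=0
ys,xs=np.nonzero(m);print("brown",xs.min(),xs.max(),ys.min(),ys.max(),xs.mean(),ys.mean())
v=h[...,2].copy();d=(v<45).astype(np.uint8);d[:,:240]=0;d[:,275:]=0;d[:204]=0;d[228:]=0
ys,xs=np.nonzero(d);print("cap",xs.mean(),ys.mean(),xs.min(),xs.max(),ys.min(),ys.max())
print("cap z68",ray(c,257,216,68).round(1),"cap blob",ray(c,xs.mean(),ys.mean(),66).round(1))
for X in ((518,46),(518,50),(514,48),(522,48)):
    print(X,[proj(c,(*X,z)).round(1) for z in (6,59,68)])
cv2.imwrite("pics/w2c.png",cv2.resize(im[170:240,220:360],(800,400),interpolation=cv2.INTER_CUBIC))
E
```

```text
brown 245 266 200 217 255.5375 206.89166666666668
cap 255.53645833333334 216.53645833333334 248 263 209 224
cap z68 [516.9  53.7  68. ] cap blob [518.3  52.2  66. ]
(518, 46) [array([250.3, 197.3]), array([249.6, 213.8]), array([249.4, 217.1])]
(518, 50) [array([253.6, 197.3]), array([253.4, 213.7]), array([253.4, 217.1])]
(514, 48) [array([251.9, 194.2]), array([251.4, 210.2]), array([251.3, 213.4])]
(522, 48) [array([252.1, 200.4]), array([251.6, 217.3]), array([251.5, 220.8])]
```

View pics/w2c.png

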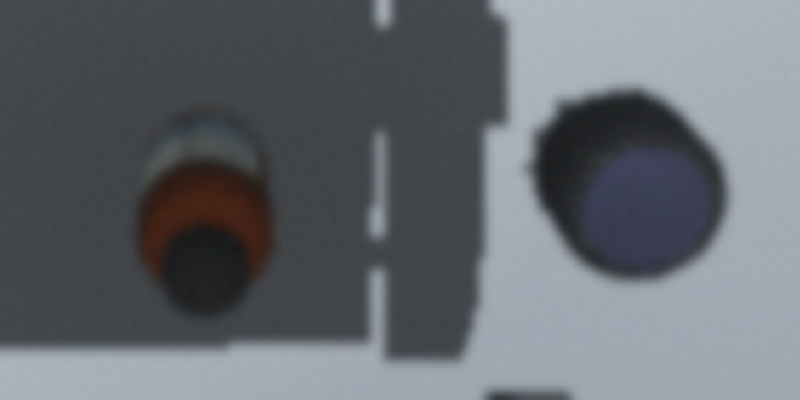

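carry_out(increments=[-0.05,0.003,0.05,0,0,0,0.2,-0.094,0.006,0.12,0,0,0,0.2,-0.094,0.006,0.2,0,0,0,0.2,-0.094,0.006,0.28,0,0,0,0.2,-0.094,0.006,0.35,0,0,0,0.2,-0.094,0.006,0.41,0,0,0,0.2,-0.094,0.006,0.44,0,0,0,0.2,-0.094,0.006,0.45,0,0,0,0.2,-0.094,0.006,0.45,0,0,0,-0.5,-0.094,0.006,0.45,0,0,0,-0.5], force=25)

```text
time: 9.3
tool_pos: [518.9, 51.6, 41.4]
tcp_rot: [180.0, 0.1, 178.8]
ft_force: [0.0, 0.2, -0.0]
finger_gap: 25.5
grip_force: 24.5
```

carry_out(increments=[0,0,-0.03,0,0,0,-0.5,0,0,-0.09,0,0,0,-0.5,0,0,-0.17,0,0,0,-0.5,0,0,-0.24,0,0,0,-0.5,0,-0.04,-0.27,0,0,0,-0.5,0,-0.13,-0.28,0,0,0,-0.5,0,-0.25,-0.28,0,0,0,-0.5,0.002,-0.37,-0.28,0,0,0,-0.5,0.005,-0.49,-0.28,0,0,0,-0.5,0.008,-0.6,-0.28,0,0,0,-0.5], force=25)

```text
time: 10.55
tool_pos: [508.6, -190.9, 152.0]
tcp_rot: [-180.0, -0.0, 178.7]
ft_force: [1.1, 0.1, -0.0]
finger_gap: 25.3
grip_force: 24.6
```

carry_out(increments=[0,-0.08,0,0,0,0,-0.5,0,-0.14,0,0,0,0,-0.5,0,-0.175,0,0,0,0,-0.5,0,-0.19,0,0,0,0,-0.5,0,-0.193,0,0,0,0,-0.5,0,-0.193,0,0,0,0,-0.5,0,-0.193,0,0,0,0,-0.5,0,-0.193,0,0,0,0,-0.5,0,-0.193,0,0,0,0,-0.5,0,-0.193,0,0,0,0,-0.5], force=25)

```text
time: 11.8
tool_pos: [508.0, -265.4, 152.2]
tcp_rot: [180.0, 0.0, 178.8]
ft_force: [-0.4, -0.1, -0.3]
finger_gap: 25.3
grip_force: 24.7
```

```bash
python3 - <<'E'
from h import *
print(after([518,51.9,40.2],[180,0,178.78],[.008,-.793,-.28,0,0,0]))
s=sense();print(s["tool_pos"].round(1),s["tcp_rot"].round(2),s["time"],s["finger_gap"])
c=viewer.get_calibration("wrist");im=viewer.snapshot("wrist")[:,:,::-1]
cs=viewer.get_calibration("scene");i2=viewer.snapshot("scene")[:,:,::-1]
ct=viewer.get_calibration("top");i3=viewer.snapshot("top")[:,:,::-1]
m,p=blob(im.copy(),(45,110,40),(85,255,255));ys,xs=np.nonzero(m);print("green",p,xs.min(),xs.max(),ys.min(),ys.max(),ray(c,*p,6).round(1))
(hx,hy),_=cv2.minEnclosingCircle(np.array([ray(c,x,y,6)[:2] for x,y in zip(xs,ys)],np.float32)),0
print(hx,hy)
o=np.zeros((384,800,3),np.uint8);o[:,:512]=im;o[:192,512:]=cv2.resize(i2[130:290,230:470],(288,192));o[192:,512:]=cv2.resize(i3[110:290,120:400],(288,192));cv2.imwrite("pics/c4.png",o)
E
```

```text
(array([ 508. , -265.2,  152.2]), array([180.  ,   0.  , 178.78]))
[ 508.  -265.4  152.2] [180.     0.   178.79] 11.8 25.32879978191662
green [255.70444865 180.947823  ] 202 310 131 231 [ 504.4 -262.3    6. ]
(509.216064453125, -262.4562683105469) 51.461063385009766
```

View pics/c4.png

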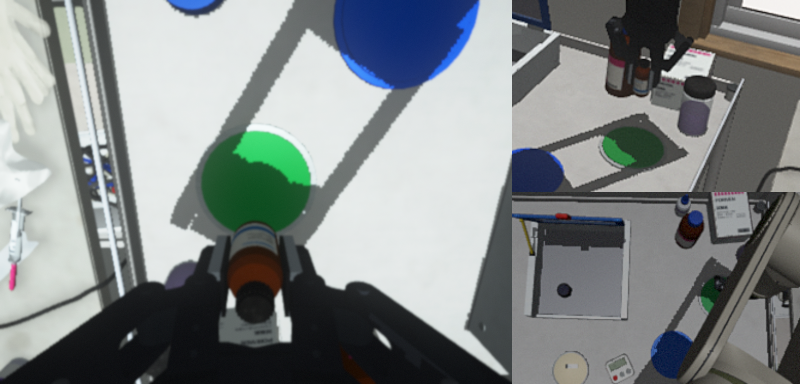

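The wrist view shows the bottle held upright between the pads, with the green coaster centred at about (509,-262) by my fit, right under the tool. The flap is still up, and the loupe is in its place in the top inset. Now I'll lower the bottle.

carry_out(increments=[0,0.005,0.05,0,0,0,-0.5,0,0.005,0.11,0,0,0,-0.5,0,0.005,0.17,0,0,0,-0.5,0,0.005,0.22,0,0,0,-0.5,0,0.005,0.25,0,0,0,-0.5,0,0.005,0.268,0,0,0,-0.5,0,0.005,0.275,0,0,0,-0.5,0,0.005,0.279,0,0,0,-0.5,0,0.005,0.28,0,0,0,-0.5,0,0.005,0.28,0,0,0,-0.5], force=25)

```text
time: 13.2
tool_pos: [508.6, -263.9, 41.4]
tcp_rot: [-180.0, 0.1, 178.8]
ft_force: [-1.7, 1.3, 6.7]
finger_gap: 25.4
grip_force: 25.1
```

carry_out(increments=[0,0,0,0,0,0,-0.2,0,0,0,0,0,0,0.1,0,0,0,0,0,0,0.2,0,0,0,0,0,0,0.2,0,0,-0.03,0,0,0,0.2,0,0,-0.09,0,0,0,0.2,0,0,-0.18,0,0,0,0.2,0,0,-0.28,0,0,0,0.2,0,0,-0.36,0,0,0,0.2,0,0,-0.4,0,0,0,0.2])

```text
time: 14.45
tool_pos: [509.0, -264.1, 203.5]
tcp_rot: [-179.9, 0.2, 178.8]
ft_force: [0.3, -0.5, -0.4]
finger_gap: 51.2
grip_force: 0.0
```

carry_out(increments=[0.03,0,0,0,0,0,0.2,0.08,0,0,0,0,0,0.2,0.13,0,0,0,0,0,0.2,0.17,0,0,0,0,0,0.2,0.19,0,0,0,0,0,0.2,0.2,0,0,0,0,0,0.2,0.2,0,0,0,0,0,0.2,0.2,0,0,0,0,0,0.2,0.2,0,0,0,0,0,0.2,0.2,0,0,0,0,0,0.2])

```text
time: 15.7
tool_pos: [428.2, -261.8, 200.2]
tcp_rot: [180.0, -0.0, 178.8]
ft_force: [-0.5, -0.8, -0.5]
finger_gap: 51.3
grip_force: 0.0
```

```bash
python3 - <<'E'
from h import *
im=viewer.snapshot("wrist")[:,:,::-1];i2=viewer.snapshot("scene")[:,:,::-1]
s=sense();print(s["tool_pos"].round(1),s["time"],s["ft_force"].round(1))
o=np.zeros((384,800,3),np.uint8);o[:300,:400]=cv2.resize(im,(400,300));o[:300,400:]=cv2.resize(i2[60:300,90:410],(400,300));cv2.imwrite("pics/c5.png",o)
E
```

```text
[ 428.2 -261.8  200.2] 15.8 [-0.2  0.3  0.1]
```

View pics/c5.png

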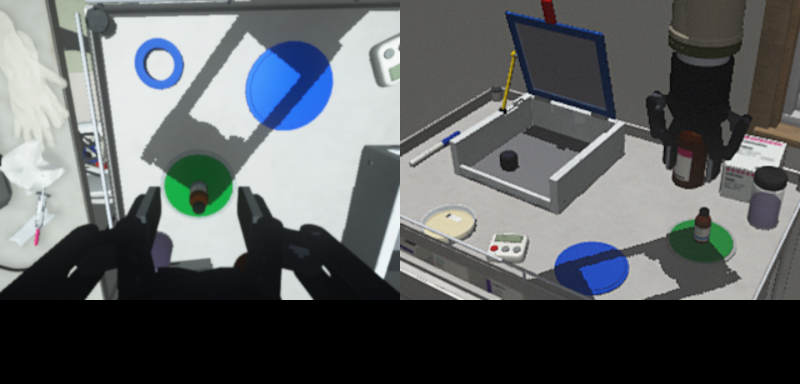

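The bottle stands upright in the middle of the green coaster (scene 702,228). The flap is propped on the yellow stay, the loupe is still in the bay, and the arm is clear.

```bash
python3 -c "
from bench import order
print(order.hand_in())"
```

```text
the job is handed in; nothing more can be done
None
```

The flap is propped open on its yellow stay, the oil bottle stands upright on the green coaster, the loupe is still in its place in the bay, and the job was handed in at about 16 s.

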